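Turn the bicycle wheel until its valve is on top

TASK

The small bicycle wheel on the stand is about to be pumped up: push it gently round, spoke after spoke, until its red-capped valve stands at the very top, straight above the axle, then take the hand away and leave the wheel at rest. Push only on the yellow spokes with the fingertips; do not drive the wheel by its tyre, rim or valve, and leave the other things on the table where they lie.

Things in the scene. Friction and masses are not known exactly. Their poses are not given: they have to be found in the camera images.
- stand: Fixed wheel stand. Origin on the table, below the wheel's centre; x level along the axle, from the wheel's open face (robot side, -x) to the post behind it; y level in the wheel's plane; z up. Base plate 200 x 200 x 12 mm, from x -55 to +145. Green post 24 mm square, 202 mm tall, at x +75, with thin braces beside it; only the axle stub is nearer to the wheel.
- axle (a point): Centre of the wheel, on the axle, in the middle plane of the tyre, 176 mm above the table.
- wheel (a joint): Turn of the wheel about the stand's +x (rad): 0 = valve straight below the axle, growing values carry it from there towards the stand's +y and up; +pi or -pi = straight above; no stop for several turns. Starts within 1.2 of 0, either sign. The bearing drags (0.3 N m, plus 0.2 per rad/s): the wheel stays where it is left and needs about 5 to 9 N on a spoke.
- spoke (a point): Five straight yellow spokes (wheel_c0 to c4), at 36, 108, 180, 252, 324 degrees from the valve. Each 14 mm wide in the wheel's plane, 12 mm thick, 28 to 40 mm in front (stand's -x) of the tyre's middle plane, clear of the tyre's face; from the black hub (radius 22, front 43 mm before that plane) to 119 mm radius, where a foot joins the rim. This point: middle of the 180 degree spoke, 65 mm from the axle.
- valve (a point): Inner end of the valve, 90 mm from the axle: a stem pointing from the rim inwards to the axle, 18 mm long, red cap 11 mm across. Around it: white rim 34 mm wide, inner radius 108 mm, with a red patch at the valve; black tyre of round section 32 mm, 306 mm outside diameter. The openings between the spokes go right through.
- log_slice: Bystander: wooden log slice, 120 mm across, 25 mm high. Origin at its underside.
- spanner: Bystander: steel spanner lying flat in front of the stand. Origin at its underside.
- screwdriver: Bystander: screwdriver with orange handle, lying. Origin at its underside.
- jar: Bystander: glass jar, 60 mm across, 85 mm high. Origin at its underside.
- mug: Bystander: blue mug, 80 mm across, 90 mm high. Origin at its underside.
- tape: Bystander: roll of paper tape lying flat, 90 mm across, 25 mm high. Origin at its underside.
- glue: Bystander: white glue bottle, 50 mm across, 140 mm high. Origin at its underside.

How it is judged:
By the outcome, as a careful person would: the job done as asked, in the order asked, and still so for the second after the job is handed in, with the robot touching nothing.
It also fails if it takes over 61 s, if anything falls off the work surface, if the arm or the gripper's body presses on something with over 40 N, if the wrist force passes 120 N, or if a joint passes its speed limit or range.

ROBOT

A 6-joint arm with a two-finger parallel gripper is mounted at the origin on the work surface. World frame = base frame: x ahead of the robot, y to its left, z up, the work surface at z = 0. Lengths are in m, angles in rad, forces in N, time in s.
With the tool pointing down it reaches from about 0.35 to 0.775 m from the base axis. Payload 7.3 kg.
Tool frame: the origin (TCP) lies on the front face of the gripper's body, between the roots of the fingers; the fingertips stand 66 mm ahead of it and the grasp point (between the pads) lies 47 mm ahead of it; z points along the fingers, y is the direction in which the jaws open and shut (so a half turn about z gives the same grasp; the last joint's range is limited). The gripper opens to 92 mm and grips with 3 to 60 N. Pads are 19 mm wide; open, the fingers measure 130 mm over their backs; the gripper's body (75 mm by 190 mm) begins 47 mm behind the grasp point.
Start: joints at [1.016, 0.342, 1.524, -0, 1.275, -0.146], TCP at [0.209, 0.482, 0.292] pointing down, gripper open.
Joint ranges: [-2.53, 2.53], [-0.77, 2.02], [0.04, 2.7], [-1, 4.14], [0.28, 2.66], [-3.11, 3.11]. Speed limits (rad/s): [2.57, 2.57, 3.14, 3.14, 3.14, 3.14].

INTERFACE

Orientations are given as [roll, pitch, yaw] about the fixed x, y, z axes, in that order (R = Rz(yaw) Ry(pitch) Rx(roll)).
In Python, from cell import observe, read_camera, hand_in, search_frame, tip_of gives the robot as it stands. The module is installed in compiled form; this text tells all that it offers.
- The arm moves only by the tool apply_moves, never from a script. Its argument "motion" is a list of rows, each an object with "offset": the shift along the tool's x, y, z in mm, a list of three; "rotation": the turn, a rotation vector about the tool's x, y, z in rad, a list of three. In form: [{"offset": [x, y, z], "rotation": [rx, ry, rz]}, ...]. A call has 1 to 12 rows; each row shifts and turns the pose as measured when the row begins, along the tool's axes as they then stand; what a row does not reach is not made up. A row lasts 1/12 s, in which the tool goes at most 41.7 mm and 7.16 degrees, less where a joint would pass 70% of its speed; a pose out of reach is approached as far as the arm can. A call with a gripper value outside its range is refused whole. "grip" is the closure, from 0 (fully open) to 1 (shut), set as the call begins (left out, the last holds). The fingers move at their own pace and stop on an object; "grip_force" is the grip in N (left out, the last holds). Time passes only in rows, so rows that do not move let the fingers close. It gives the time, the measured TCP pose, the force and the opening at its end, in the units of the state.
- observe(): the state, without advancing time (a new reading comes with each control period).
- read_camera(name): name is "scene" or "top" or "wrist"; returns a dict with "img" (384x512x3 uint8, red, green, blue), "camera_matrix" (3x3 intrinsics, pixels), "R" (3x3) and "t" (3): a world point X has camera coordinates R X + t; the wrist camera has in their place "tool_from_camera" (4x4, takes a point from camera to tool coordinates, whose origin is the TCP and whose axes are the flange's). Camera axes: x right, y down, z forward; pixel columns grow to the right and rows downward; lengths in m; the calibration is good to about 2 mm. A picture is of the moment at which its call begins: read the wrist's pose just before it. There is no depth.
- hand_in(): hands the job in, once; it reports no verdict.
Trained networks look in a picture, given as the dict that the camera call returned (one of the last four; its "shot" number tells which), for a name from the list of things; names that differ only in an ending like _2 or _b are one class to them, and where a whole thing is asked for, a point or a joint stands for the part that bears it (a point fixed in the world has none). Each returns a list of dicts, best first, with "score" (0 to 1); they miss things now and then, are a little off and sometimes report something else, mostly with a low value. They report only what shows in the picture. A call takes as long as a camera call.
- search_frame(query, picture): "location" ([x, y, z] in m, in world coordinates, good to about 4 mm: the middle of the surface that is visible of it).
- tip_of(query, picture): "location" ([x, y, z] in m, in world coordinates, good to about 4 mm: a listed point, or the origin of a listed thing).
The state is a dict: "time": time; "qpos": joint angles; "qvel": joint speeds; "joint_efforts": joint torques, N m; "tool_pos": TCP position; "tool_rot": TCP orientation; "contact_force": force on the tool from outside, world axes, zero at the start; "torque": the same for the moment, N m; "opening": finger opening in m.
Only numpy, scipy, OpenCV 4.12 (cv2) and the standard library are available. Lean on these libraries where they do the work, as an engineer would, in place of code of your own. Each camera call takes 0.05 s, during which the arm holds its last target.

## Working session

There is one attempt and no reset: what is moved stays moved. The work goes in short steps, Python scripts to look and compute and a tool call to move; the robot and the scene stay as the last step left them, time stands still between calls to the robot, and variables do not carry over. Pictures are saved under pics/ and viewed, and the job is handed in when it is done.

Besides the shell and the picture viewer there is one more tool, called after "Request:" in YAML: its name, and indented under it one key for each argument. apply_moves: Moves the arm, as the interface text tells. Its arguments: {"type":"object","properties":{"motion":{"type":"array"},"grip":{"type":"number"},"grip_force":{"type":"number"}},"required":["motion"]}

```bash
mkdir -p pics; cat > h.py <<'E'
import numpy as np, cv2
from cell import *
def save(p,n): cv2.imwrite('pics/'+n,cv2.cvtColor(p['img'],cv2.COLOR_RGB2BGR))
def proj(p,X):
    c=p['R']@np.array(X)+p['t']; u=p['camera_matrix']@c; return u[:2]/u[2]
E
python3 - <<'E'
from h import *
np.set_printoptions(precision=4,suppress=True)
o=observe(); print(o)
for n in ['scene','top']:
    p=read_camera(n); save(p,n+'0.png'); print(n,p['camera_matrix'][0],-p['R'].T@p['t'])
    for q in ['stand','axle','valve','spoke']:
        print(q,[(np.round(d['location'],4),round(d['score'],2)) for d in tip_of(q,p)[:5]])
E
```

```text
{'time': 0.0, 'qpos': array([ 1.016 ,  0.3427,  1.525 ,  0.    ,  1.2754, -0.146 ]), 'qvel': array([ 0.0008,  0.0002, -0.0001,  0.0011,  0.0003, -0.0005]), 'joint_efforts': array([ -0.0021, -43.1236, -24.4221,   0.0718,   0.0559,  -0.0001]), 'tool_pos': array([0.2085, 0.4815, 0.2915]), 'tool_rot': array([-3.1401, -0.0002,  2.7328]), 'contact_force': array([ 0.2883, -0.8076, -0.0683]), 'torque': array([ 0.0093, -0.0006, -0.0448]), 'opening': 0.09205552320480355}
scene [367.5415   0.     255.8663] [0.9395 0.7585 1.0919]
stand [(array([ 0.6174, -0.0696,  0.0002]), 0.87)]
axle [(array([ 0.616 , -0.0744,  0.1769]), 0.57)]
valve []
spoke [(array([ 0.5771, -0.1175,  0.2109]), 0.63)]
top [499.1367   0.     256.5672] [ 0.2806 -0.0107  1.5588]
stand [(array([ 0.613 , -0.0676,  0.0009]), 0.82)]
axle [(array([ 0.6149, -0.0668,  0.1758]), 0.97)]
valve [(array([0.6211, 0.0094, 0.1234]), 0.56), (array([ 0.4812, -0.0744,  0.0018]), 0.35)]
spoke [(array([ 0.571 , -0.1175,  0.2084]), 0.56)]
```

View pics/scene0.png

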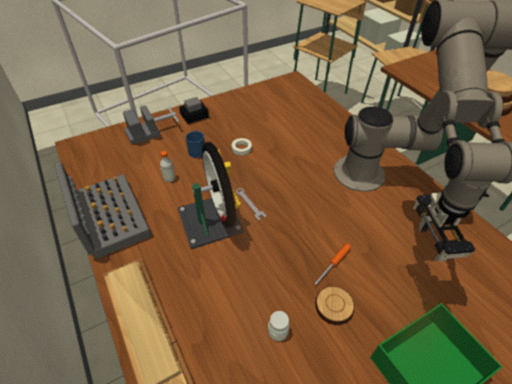

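View pics/top0.png

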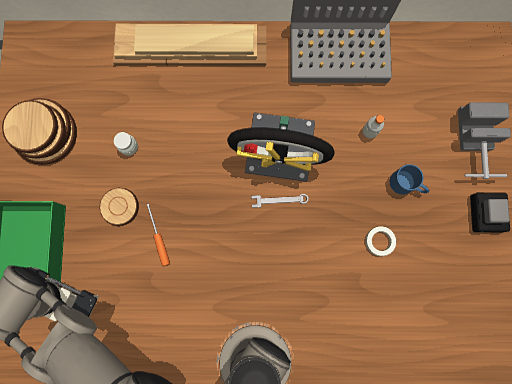

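The valve is low on the robot's left, at θ≈0.97, so it needs about +2.17 rad, clockwise as seen from the robot. I'll close the fingers and swing to a spot in front of the wheel.

Request:
apply_moves:
  motion:
    - {"offset": [-38, -8, -6], "rotation": [0, 0, 0.085]}
    - {"offset": [-38, -8, -6], "rotation": [0, 0, 0.085]}
    - {"offset": [-38, -8, -6], "rotation": [0, 0, 0.085]}
    - {"offset": [-38, -8, -6], "rotation": [0, 0, 0.085]}
    - {"offset": [-38, -8, -6], "rotation": [0, 0, 0.085]}
    - {"offset": [-38, -8, -6], "rotation": [0, 0, 0.085]}
    - {"offset": [-38, -8, -6], "rotation": [0, 0, 0.085]}
    - {"offset": [-38, -8, -6], "rotation": [0, 0, 0.085]}
    - {"offset": [-38, -8, -6], "rotation": [0, 0, 0.085]}
    - {"offset": [-38, -8, -6], "rotation": [0, 0, 0.085]}
    - {"offset": [-38, -8, -6], "rotation": [0, 0, 0.085]}
    - {"offset": [-38, -8, -6], "rotation": [0, 0, 0.085]}
  grip: 1
  grip_force: 40

```text
time: 1.5
tool_pos: [0.418, 0.0747, 0.3649]
tool_rot: [3.14, -0.001, 1.68]
contact_force: [0.8, 0.2, 0.7]
opening: 0.0161
```

```bash
python3 - <<'E'
from h import *
np.set_printoptions(precision=4,suppress=True)
o=observe(); print(o)
p=read_camera('wrist');save(p,'w1.png');print(p['camera_matrix'],p['tool_from_camera'])
p=read_camera('top');
for q in ['stand','axle','valve','spoke']:
        print(q,[(np.round(d['location'],4),round(d['score'],2)) for d in tip_of(q,p)[:5]])
save(p,'top1.png')
E
```

```text
{'time': 1.5, 'qpos': array([-0.0047,  0.1005,  1.6375,  0.0012,  1.4025, -0.1141]), 'qvel': array([-1.1616, -0.2619,  0.0956, -0.0018,  0.16  , -0.0864]), 'joint_efforts': array([  6.9471, -31.3126, -25.0705,   0.1676,   0.0981,   0.1409]), 'tool_pos': array([0.418 , 0.0747, 0.3649]), 'tool_rot': array([ 3.1403, -0.001 ,  1.68  ]), 'contact_force': array([0.7717, 0.1871, 0.6633]), 'torque': array([-0.0581,  0.005 ,  0.0114]), 'opening': 0.016113811893682013}
[[309.8066   0.     252.5461]
 [  0.     309.8066 187.6326]
 [  0.       0.       1.    ]] [[-0.0009 -0.9538 -0.3004  0.0824]
 [ 1.     -0.0008 -0.0003 -0.0009]
 [ 0.     -0.3004  0.9538 -0.0928]
 [ 0.      0.      0.      1.    ]]
stand [(array([ 0.6161, -0.0688, -0.0002]), 0.96)]
axle [(array([ 0.6149, -0.0716,  0.1762]), 0.91)]
valve [(array([0.6236, 0.0087, 0.1225]), 0.62)]
spoke [(array([ 0.5712, -0.1151,  0.2124]), 0.67), (array([0.622 , 0.0087, 0.1221]), 0.56)]
```

Request:
apply_moves:
  motion:
    - {"offset": [0, 12, 0], "rotation": [-0.1, 0, 0]}
    - {"offset": [0, 12, -10], "rotation": [-0.1, 0, 0]}
    - {"offset": [0, 12, -10], "rotation": [-0.1, 0, 0]}
    - {"offset": [0, 12, -10], "rotation": [-0.1, 0, 0]}
    - {"offset": [0, 12, -10], "rotation": [-0.1, 0, 0]}
    - {"offset": [0, 12, -10], "rotation": [-0.1, 0, 0]}

```text
time: 2.3
tool_pos: [0.4722, 0.0948, 0.4278]
tool_rot: [2.528, -0.004, 1.708]
contact_force: [-0.9, -0.4, -0.1]
opening: 0.0
```

```bash
python3 - <<'E'
from h import *
np.set_printoptions(precision=4,suppress=True)
o=observe(); print(o['qpos'],o['tool_pos'],o['tool_rot'],o['opening'])
p=read_camera('wrist');save(p,'w2.png')
E
```

```text
[-0.0069 -0.0855  1.7797  0.1154  0.8424 -0.1929] [0.4722 0.0948 0.4278] [ 2.5281 -0.004   1.7081] 7.126202029319475e-06
```

View pics/w2.png

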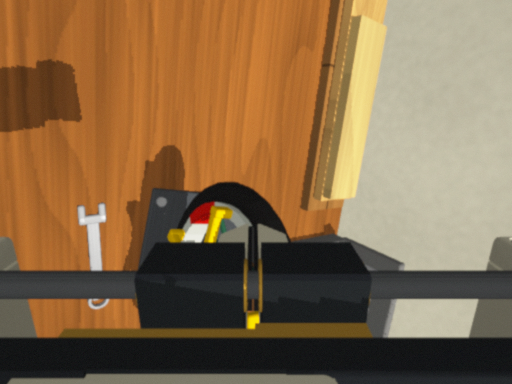

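```bash
cat > kin.py <<'E'
import numpy as np
from scipy.spatial.transform import Rotation as R
from scipy.optimize import least_squares
def E(a,t): return R.from_euler(a,t)
C=E('z',np.pi/2)
def fk(q,P):
    d1,a2,L3,L6,yo,yw,a3,xw=P
    r=E('z',q[0]); p=np.array([0,yo,d1]); p=r.apply(p)
    r=r*E('y',q[1]); p=p+r.apply([0,0,a2])
    r=r*E('y',q[2]); p=p+r.apply([a3,0,L3])
    r=r*E('z',q[3]); p=p+r.apply([0,yw,0])
    r=r*E('y',q[4]); p=p+r.apply([xw,0,0])
    r=r*E('z',q[5]); p=p+r.apply([0,0,L6])
    return p,r*C
D=[([1.016,.3427,1.525,0,1.2754,-.146],[.2085,.4815,.2915],[-3.1401,-.0002,2.7328]),
([-.0047,.1005,1.6375,.0012,1.4025,-.1141],[.418,.0747,.3649],[3.1403,-.001,1.68]),
([-.0069,-.0855,1.7797,.1154,.8424,-.1929],[.4722,.0948,.4278],[2.5281,-.004,1.7081])]
def rot(e): return R.from_euler('xyz',e)
def fit(D,P0=(.2,.476,.376,.25,.076,0,0,0),free=range(8)):
    free=list(free)
    def full(x):
        P=np.array(P0,float); P[free]=x; return P
    f=lambda x: np.concatenate([fk(q,full(x))[0]-p for q,p,e in D]+[0.003*(x-np.array(P0)[free])])
    s=least_squares(f,np.array(P0)[free]); return full(s.x),s
E
python3 - <<'E'
from kin import *
np.set_printoptions(precision=4,suppress=True)
for fr in [range(5),range(6),range(8)]:
    P,s=fit(D,free=fr); print(P,s.fun[:9]*1e3)
for q,p,e in D: print((fk(q,P)[1].inv()*rot(e)).as_rotvec())
E
```

```text
[0.196  0.483  0.3738 0.2495 0.0765 0.     0.     0.    ] [ 0.0837  0.2375  0.5763 -0.3415  0.1002 -0.0276  0.1989 -0.154  -0.5487]
[0.1959 0.4813 0.3742 0.248  0.0672 0.0094 0.     0.    ] [-0.0515  0.1402  0.3241 -0.0951  0.1609 -0.3038  0.0467 -0.2783 -0.0203]
[0.2161 0.5004 0.3796 0.2509 0.0684 0.008  0.0355 0.0012] [ 0.0039  0.0053  0.0033 -0.0137  0.046   0.0014  0.0078 -0.0454 -0.0049]
[ 0. -0. -0.]
[-0.0001 -0.0001 -0.    ]
[ 0.0001  0.0001 -0.    ]
```

```bash
python3 - <<'E'
from h import *
im=cv2.imread('pics/top1.png'); c=im[90:200,205:355]; cv2.imwrite('pics/topc1.png',cv2.resize(c,None,fx=5,fy=5,interpolation=cv2.INTER_CUBIC))
E
```

```text
(no output)
```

View pics/topc1.png

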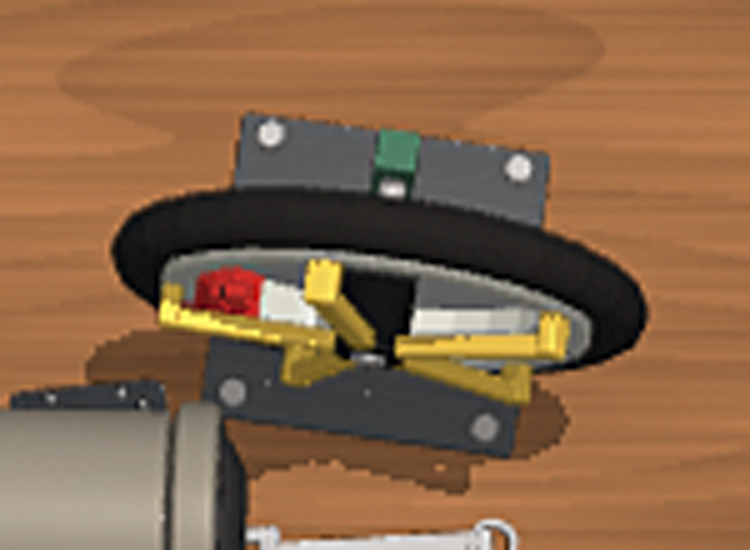

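```bash
python3 - <<'E'
from h import *
np.set_printoptions(precision=4,suppress=True)
p=read_camera('top'); K=p['camera_matrix'];R=p['R'];t=p['t']
def back(c,z):
    u=np.array(c)/5+[205,90]; u=u-.4
    d=R.T@np.linalg.solve(K,[u[0],u[1],1]); o=-R.T@t; return o+d*(z-o[2])/d[2]
B=np.array([back(c,.015) for c in [(271,133),(518,167),(232,392),(484,428)]])
m=B.mean(0);print(B,m)
for a,b in [(0,1),(2,3)]: d=B[a]-B[b]; print('yaw',np.arctan2(-d[0],d[1]),np.linalg.norm(d))
for a,b in [(0,2),(1,3)]: d=B[a]-B[b]; print('yaw',np.arctan2(d[1],d[0]),np.linalg.norm(d))
yaw=-.14;x=np.array([np.cos(yaw),np.sin(yaw)]);print('origin',m[:2]-.045*x)
print('post top',back((399,147),.202))
for q in ['valve','axle','spoke']: print(q,tip_of(q,p)[:2])
E
```

```text
[[ 0.7556 -0.0063  0.015 ]
 [ 0.7333 -0.1643  0.015 ]
 [ 0.5863  0.0178  0.015 ]
 [ 0.5636 -0.1407  0.015 ]] [ 0.6597 -0.0734  0.015 ]
yaw -0.1400671935512667 0.15953743146287944
yaw -0.14212754964713414 0.16011235351266093
yaw -0.14141532279211413 0.17096469847001108
yaw -0.1380583757446575 0.17129477695709885
origin [ 0.6151 -0.0671]
post top [ 0.69   -0.0789  0.202 ]
valve [{'location': [0.6207, 0.0116, 0.1243], 'score': 0.83}, {'location': [0.5503, -0.4632, 0.0005], 'score': 0.27}]
axle [{'location': [0.6173, -0.0685, 0.1755], 'score': 0.95}]
spoke [{'location': [0.574, -0.1162, 0.211], 'score': 0.68}, {'location': [0.6224, 0.0098, 0.1231], 'score': 0.4}]
```

```bash
cat >> kin.py <<'E'
P=np.array([0.2161,0.5004,0.3796,0.2509,0.0684,0.008,0.0355,0.0012])
LO=np.array([-2.53,-.77,.04,-1,.28,-3.11]);HI=np.array([2.53,2.02,2.7,4.14,2.66,3.11])
yaw=-.14; O=np.array([.615,-.0675,0]); RS=E('z',yaw)
def S2W(v): return O+RS.apply(v)
def toolrot(alpha,gam,daz=0):
    # z along stand x pitched down alpha; gam=0: tool y up
    z=np.array([np.cos(alpha)*np.cos(daz),np.cos(alpha)*np.sin(daz),-np.sin(alpha)]); y=np.array([0,0,1.]); y=y-z*(y@z); y/=np.linalg.norm(y); x=np.cross(y,z)
    return RS*R.from_matrix(np.c_[x,y,z])*E('z',gam)
def ik(p,r,q0):
    def f(q):
        a,b=fk(q,P); return np.concatenate([(a-p)*5,(b.inv()*r).as_rotvec(),1e-4*(q-q0)])
    s=least_squares(f,np.clip(q0,LO+1e-3,HI-1e-3),bounds=(LO,HI)); return s.x,np.linalg.norm(s.fun[:6])
def tip(phi,rad,xs,r):  # TCP for fingertip centre at wheel polar pos
    t=S2W([xs,rad*np.sin(phi),.176-rad*np.cos(phi)]); return t-r.apply([0,0,.066])
E
python3 - <<'E'
from kin import *
np.set_printoptions(precision=2,suppress=True)
for al in [0,.2,.4]:
  for daz in [0,.3,-.3]:
   for g in [0,np.pi,np.pi/2,-np.pi/2]:
    best=None
    for q4 in [0,1.5,3.1]:
      for q6 in [-2,0,2]:
       q,e=ik(tip(np.radians(57),.07,-.022,toolrot(al,g,daz)),toolrot(al,g,daz),np.array([-.1,.5,2.4,q4,1.2,q6]))
       if best is None or e<best[1]: best=(q,e)
    # other end
    q,e=ik(tip(np.radians(190),.07,-.022,toolrot(al,g,daz)),toolrot(al,g,daz),best[0])
    print(al,daz,round(g,2),best[0],round(best[1],3),q,round(e,3))
E
```

```text
0 0 0 [-0.07  0.98  2.42  3.22  1.83 -3.11] 0.014 [-0.34  0.61  2.48  2.94  1.51 -3.11] 0.022
0 0 3.14 [-0.08  0.98  2.42  3.2   1.83  0.02] 0.0 [-0.33  0.62  2.48  2.95  1.52  0.01] 0.0
0 0 1.57 [-0.08  0.98  2.42  3.2   1.83 -1.55] 0.0 [-0.33  0.62  2.48  2.95  1.52 -1.56] 0.0
0 0 -1.57 [-0.08  0.98  2.42  3.2   1.83  1.59] 0.0 [-0.33  0.62  2.48  2.95  1.52  1.58] 0.0
0 0.3 0 [-0.41  0.98  2.42  2.56  1.79  3.  ] 0.0 [-0.63  0.67  2.44  2.37  1.58  3.11] 0.078
0 0.3 3.14 [-0.41  0.98  2.42  2.56  1.79 -0.14] 0.0 [-0.63  0.62  2.42  2.34  1.5   0.08] 0.0
0 0.3 1.57 [-0.41  0.98  2.42  2.56  1.79 -1.71] 0.0 [-0.63  0.62  2.42  2.34  1.5  -1.5 ] 0.0
0 0.3 -1.57 [-0.41  0.98  2.42  2.56  1.79  1.43] 0.0 [-0.63  0.62  2.42  2.34  1.5   1.65] 0.0
0 -0.3 0 [ 0.2   0.94  2.28  3.79  1.63 -3.1 ] 0.0 [-0.03  0.64  2.4   3.53  1.51 -3.11] 0.078
0 -0.3 3.14 [0.2  0.94 2.28 3.79 1.63 0.05] 0.0 [-0.01  0.61  2.38  3.58  1.44 -0.06] 0.0
0 -0.3 1.57 [ 0.2   0.94  2.28  3.79  1.63 -1.52] 0.0 [-0.01  0.61  2.38  3.58  1.44 -1.63] 0.0
0 -0.3 -1.57 [0.2  0.94 2.28 3.79 1.63 1.62] 0.0 [-0.01  0.61  2.
[... 1616 characters left out ...]
7  2.28  2.07  0.79 -2.58] 0.0
0.4 0.3 3.14 [-0.36  0.57  2.38  2.56  1.    0.12] 0.0 [-0.59  0.27  2.28  2.07  0.79  0.56] 0.0
0.4 0.3 1.57 [-0.36  0.57  2.38  2.56  1.   -1.46] 0.0 [-0.59  0.27  2.28  2.07  0.79 -1.01] 0.0
0.4 0.3 -1.57 [-0.36  0.57  2.38  2.56  1.    1.69] 0.0 [-0.59  0.27  2.28  2.07  0.79  2.13] 0.0
0.4 -0.3 0 [0.16 0.58 2.25 3.85 0.92 2.92] 0.0 [-0.04  0.27  2.24  3.8   0.62  2.74] 0.0
0.4 -0.3 3.14 [ 0.16  0.58  2.25  3.85  0.92 -0.22] 0.0 [-0.04  0.27  2.24  3.8   0.62 -0.4 ] 0.0
0.4 -0.3 1.57 [ 0.16  0.58  2.25  3.85  0.92 -1.79] 0.0 [-0.04  0.27  2.24  3.8   0.62 -1.97] 0.0
0.4 -0.3 -1.57 [0.16 0.58 2.25 3.85 0.92 1.35] 0.0 [-0.04  0.27  2.24  3.8   0.62  1.17] 0.0
```

```bash
cat > plan.py <<'E'
import sys
from kin import *
np.set_printoptions(precision=3,suppress=True)
def rows(qs,n=12):
    out=[]
    for a,b in zip(qs[:-1],qs[1:]):
        pa,ra=fk(a,P);pb,rb=fk(b,P)
        out.append((ra.inv().apply(pb-pa)*1e3,(ra.inv()*rb).as_rotvec()))
    for d,w in out[:n]: print('{"offset": %s, "rotation": %s},'%([round(float(x)) for x in d],[round(float(x),3) for x in w]))
def interp(q0,wps,step=.1):
    qs=[np.array(q0)]
    for w in wps:
        a=qs[-1];n=int(np.ceil(np.max(np.abs(np.array(w)-a))/step))
        qs+=[a+(np.array(w)-a)*(i+1)/n for i in range(n)]
    return qs
E
python3 - <<'E'
from plan import *
r=toolrot(.1,np.pi)
q,e=ik(tip(np.radians(57),.07,-.09,r),r,np.array([-.1,.8,2.5,3.2,1.7,0])); print('prep',q,e)
q0=[-.007,-.085,1.78,.115,.842,-.19]
qs=interp(q0,[[0.2,-.1,2.1,1.6,.9,-.1],[.0,.3,2.4,3.1,1.2,0],q])
print(len(qs))
for a in qs[::3]:
    p,rr=fk(a,P); print(a,p,rr.apply([0,0,1]))
rows(qs)
E
```

```text
prep [-0.06   0.98   2.61   3.226  1.918  0.037] 7.83127650690202e-09
39
[-0.007 -0.085  1.78   0.115  0.842 -0.19 ] [0.472 0.095 0.427] [ 0.57   0.082 -0.818]
[ 0.034 -0.088  1.844  0.412  0.854 -0.172] [0.447 0.167 0.412] [ 0.508  0.319 -0.8  ]
[ 0.076 -0.091  1.908  0.709  0.865 -0.154] [0.42  0.232 0.412] [ 0.449  0.531 -0.718]
[ 0.117 -0.094  1.972  1.006  0.877 -0.136] [0.396 0.285 0.425] [ 0.406  0.702 -0.586]
[ 0.159 -0.097  2.036  1.303  0.888 -0.118] [0.378 0.323 0.447] [ 0.39   0.82  -0.419]
[ 0.2 -0.1  2.1  1.6  0.9 -0.1] [0.366 0.345 0.472] [ 0.408  0.882 -0.238]
[ 0.16 -0.02  2.16  1.9   0.96 -0.08] [0.404 0.329 0.467] [ 0.494  0.865 -0.086]
[ 0.12  0.06  2.22  2.2   1.02 -0.06] [0.448 0.293 0.457] [0.636 0.771 0.04 ]
[ 0.08  0.14  2.28  2.5   1.08 -0.04] [0.491 0.235 0.436] [0.797 0.593 0.113]
[ 0.04  0.22  2.34  2.8   1.14 -0.02] [0.521 0.158 0.401] [0.932 0.342 0.121]
[0.  0.3 2.4 3.1 1.2 0. ] [0.528 0.07  0.355] [0.997 0.039 0.07 ]
[-0.023  0.555  2.479  3.147  1.469  0.014] [0.521 0.047 0.263] [ 1.    -0.028  0.006]
[-0.045  0.81   2.557  3.194  1.738  0.028] [0.494 0.025 0.186] [ 0.994 -0.097 -0.058]
{"offset": [26, -8, 3], "rotation": [0.011, 0.083, 0.063]},
{"offset": [24, -9, 4], "rotation": [0.013, 0.081, 0.064]},
{"offset": [23, -10, 4], "rotation": [0.014, 0.08, 0.065]},
{"offset": [22, -10, 4], "rotation": [0.015, 0.078, 0.067]},
{"offset": [20, -10, 4], "rotation": [0.016, 0.077, 0.068]},
{"offset": [19, -11, 4], "rotation": [0.017, 0.075, 0.07]},
{"offset": [18, -11, 4], "rotation": [0.017, 0.073, 0.071]},
{"offset": [16, -11, 4], "rotation": [0.017, 0.072, 0.072]},
{"offset": [15, -11, 4], "rotation": [0.017, 0.07, 0.074]},
{"offset": [14, -10, 3], "rotation": [0.016, 0.069, 0.075]},
{"offset": [12, -10, 3], "rotation": [0.016, 0.067, 0.076]},
{"offset": [11, -9, 3], "rotation": [0.015, 0.066, 0.077]},
```

Request:
apply_moves:
  motion:
    - {"offset": [26, -8, 3], "rotation": [0.011, 0.083, 0.063]}
    - {"offset": [24, -9, 4], "rotation": [0.013, 0.081, 0.064]}
    - {"offset": [23, -10, 4], "rotation": [0.014, 0.08, 0.065]}
    - {"offset": [22, -10, 4], "rotation": [0.015, 0.078, 0.067]}
    - {"offset": [20, -10, 4], "rotation": [0.016, 0.077, 0.068]}
    - {"offset": [19, -11, 4], "rotation": [0.017, 0.075, 0.07]}
    - {"offset": [18, -11, 4], "rotation": [0.017, 0.073, 0.071]}
    - {"offset": [16, -11, 4], "rotation": [0.017, 0.072, 0.072]}
    - {"offset": [15, -11, 4], "rotation": [0.017, 0.07, 0.074]}
    - {"offset": [14, -10, 3], "rotation": [0.016, 0.069, 0.075]}
    - {"offset": [12, -10, 3], "rotation": [0.016, 0.067, 0.076]}
    - {"offset": [11, -9, 3], "rotation": [0.015, 0.066, 0.077]}

```text
time: 3.55
tool_pos: [0.3726, 0.3348, 0.4415]
tool_rot: [-2.902, -1.137, 0.921]
contact_force: [-0.2, 0.3, 0.1]
opening: 0.0004
```

```bash
cat > next.py <<'E'
from plan import *
from cell import observe
o=observe(); q0=o['qpos']; p,rr=fk(q0,P)
print(o['time'],q0,'TCP',o['tool_pos'],'err',p-o['tool_pos'],(rr.inv()*rot(o['tool_rot'])).as_rotvec(),'F',o['contact_force'])
open('log.txt','a').write(repr((q0.tolist(),o['tool_pos'].tolist(),o['tool_rot'].tolist()))+'\n')
def go(wps,step=.1,n=12):
    qs=interp(q0,wps,step); print(len(qs)-1)
    for a in qs[::4]: p,rr=fk(a,P); print(a,p,rr.apply([0,0,1]))
    rows(qs,n)
E
python3 - <<'E'
from next import *
go([[0.2,-.1,2.1,1.6,.9,-.1],[.05,.2,2.5,3.1,1.2,0],[-.06,.98,2.61,3.226,1.918,.037]])
E
```

```text
3.55 [ 0.153 -0.069  2.017  1.313  0.944 -0.066] TCP [0.373 0.335 0.442] err [ 0.006 -0.006  0.006] [ 0.  0. -0.] F [-0.172  0.326  0.143]
26
[ 0.153 -0.069  2.017  1.313  0.944 -0.066] [0.379 0.329 0.447] [ 0.344  0.845 -0.408]
[ 0.19  -0.08   2.127  1.7    0.92  -0.093] [0.373 0.343 0.47 ] [ 0.426  0.885 -0.186]
[ 0.15   0.     2.233  2.1    1.    -0.067] [0.412 0.312 0.462] [0.571 0.821 0.003]
[ 0.11  0.08  2.34  2.5   1.08 -0.04] [0.454 0.246 0.439] [0.779 0.617 0.113]
[ 0.07   0.16   2.447  2.9    1.16  -0.013] [0.478 0.15  0.395] [0.952 0.287 0.11 ]
[0.022 0.395 2.527 3.131 1.379 0.009] [0.49  0.074 0.308] [0.999 0.032 0.028]
[-0.033  0.785  2.583  3.195  1.738  0.028] [0.485 0.032 0.195] [ 0.995 -0.085 -0.058]
{"offset": [9, -8, 1], "rotation": [-0.001, 0.064, 0.053]},
{"offset": [8, -7, 0], "rotation": [-0.003, 0.062, 0.055]},
{"offset": [7, -6, -1], "rotation": [-0.006, 0.06, 0.057]},
{"offset": [1, 7, 1], "rotation": [0.002, 0.055, 0.107]},
{"offset": [2, 9, 0], "rotation": [-0.002, 0.057, 0.105]},
{"offset": [3, 11, -1], "rotation": [-0.006, 0.061, 0.102]},
{"offset": [5, 12, -2], "rotation": [-0.01, 0.064, 0.1]},
{"offset": [7, 14, -3], "rotation": [-0.013, 0.067, 0.096]},
{"offset": [9, 15, -5], "rotation": [-0.017, 0.071, 0.093]},
{"offset": [11, 16, -5], "rotation": [-0.019, 0.074, 0.089]},
{"offset": [13, 16, -6], "rotation": [-0.022, 0.078, 0.084]},
{"offset": [15, 17, -7], "rotation": [-0.024, 0.081, 0.08]},
```

Request:
apply_moves:
  motion:
    - {"offset": [9, -8, 1], "rotation": [0, 0.064, 0.053]}
    - {"offset": [8, -7, 0], "rotation": [-0.003, 0.062, 0.055]}
    - {"offset": [7, -6, -1], "rotation": [-0.006, 0.06, 0.057]}
    - {"offset": [1, 7, 1], "rotation": [0.002, 0.055, 0.107]}
    - {"offset": [2, 9, 0], "rotation": [-0.002, 0.057, 0.105]}
    - {"offset": [3, 11, -1], "rotation": [-0.006, 0.061, 0.102]}
    - {"offset": [5, 12, -2], "rotation": [-0.01, 0.064, 0.1]}
    - {"offset": [7, 14, -3], "rotation": [-0.013, 0.067, 0.096]}
    - {"offset": [9, 15, -5], "rotation": [-0.017, 0.071, 0.093]}
    - {"offset": [11, 16, -5], "rotation": [-0.019, 0.074, 0.089]}
    - {"offset": [13, 16, -6], "rotation": [-0.022, 0.078, 0.084]}
    - {"offset": [15, 17, -7], "rotation": [-0.024, 0.081, 0.08]}

```text
time: 4.55
tool_pos: [0.4538, 0.2598, 0.4253]
tool_rot: [-1.443, -0.376, -0.947]
contact_force: [0.7, 0.4, 0.2]
opening: 0.0002
```

```bash
python3 - <<'E'
from next import *
L=[eval(l) for l in open('log.txt')]
P2,s=fit(D+L); print(P2,s.fun[:15]*1e3)
P[:]=P2
r=toolrot(.1,np.pi)
q,e=ik(tip(np.radians(57),.07,-.09,r),r,np.array([-.1,.8,2.5,3.2,1.7,0])); print('prep',q,e)
go([[.05,.2,2.5,3.1,1.2,0],q])
E
```

```text
4.55 [ 0.105  0.141  2.342  2.515  1.138 -0.009] TCP [0.454 0.26  0.425] err [ 0.011 -0.014 -0.002] [ 0. -0.  0.] F [0.661 0.448 0.236]
[0.223 0.506 0.38  0.253 0.076 0.    0.047 0.   ] [ 0.033 -0.011  0.014 -0.022  0.014 -0.002  0.025  0.03   0.013 -0.02
  0.003 -0.027  0.009 -0.015  0.003]
prep [-0.134  1.04   2.608  3.148  1.977  0.003] 1.1174039991321505e-08
15
[ 0.105  0.141  2.342  2.515  1.138 -0.009] [0.454 0.26  0.425] [0.778 0.617 0.118]
[ 0.068  0.18   2.447  2.905  1.179 -0.003] [0.472 0.164 0.395] [0.953 0.282 0.109]
[0.009 0.387 2.524 3.111 1.373 0.001] [0.484 0.088 0.32 ] [0.999 0.039 0.033]
[-0.073  0.76   2.572  3.132  1.718  0.002] [0.488 0.043 0.215] [ 0.997 -0.063 -0.043]
{"offset": [18, 12, -9], "rotation": [-0.024, 0.089, 0.059]},
{"offset": [20, 13, -9], "rotation": [-0.025, 0.091, 0.055]},
{"offset": [21, 13, -9], "rotation": [-0.026, 0.093, 0.051]},
{"offset": [23, 12, -9], "rotation": [-0.026, 0.095, 0.047]},
{"offset": [24, 12, -9], "rotation": [-0.026, 0.097, 0.044]},
{"offset": [25, 12, -9], "rotation": [-0.026, 0.099, 0.04]},
{"offset": [11, 28, 7], "rotation": [-0.019, 0.024, 0.005]},
{"offset": [11, 27, 5], "rotation": [-0.019, 0.025, 0.004]},
{"offset": [11, 27, 3], "rotation": [-0.019, 0.025, 0.004]},
{"offset": [11, 27, 2], "rotation": [-0.019, 0.026, 0.003]},
{"offset": [11, 26, 0], "rotation": [-0.019, 0.026, 0.002]},
{"offset": [11, 25, -1], "rotation": [-0.019, 0.026, 0.002]},
```

Request:
apply_moves:
  motion:
    - {"offset": [18, 12, -9], "rotation": [-0.024, 0.089, 0.059]}
    - {"offset": [20, 13, -9], "rotation": [-0.025, 0.091, 0.055]}
    - {"offset": [21, 13, -9], "rotation": [-0.026, 0.093, 0.051]}
    - {"offset": [23, 12, -9], "rotation": [-0.026, 0.095, 0.047]}
    - {"offset": [24, 12, -9], "rotation": [-0.026, 0.097, 0.044]}
    - {"offset": [25, 12, -9], "rotation": [-0.026, 0.099, 0.04]}
    - {"offset": [11, 28, 3], "rotation": [-0.019, 0.024, 0.005]}
    - {"offset": [11, 27, 2], "rotation": [-0.019, 0.025, 0.004]}

```text
time: 5.22
tool_pos: [0.4809, 0.0849, 0.3131]
tool_rot: [-1.54, 0.017, -1.556]
contact_force: [0.1, 0.4, -0.7]
opening: 0.0005
```

```bash
sed -i 's/^P=np.array.*/P=np.array([.223,.506,.38,.253,.076,0,.047,0])/' kin.py; python3 - <<'E'
from next import *
from h import *
p=read_camera('wrist');save(p,'w3.png')
r=toolrot(.1,np.pi)
q,e=ik(tip(np.radians(57),.07,-.09,r),r,np.array([-.1,.8,2.5,3.2,1.7,0])); print('prep',q,e)
go([q],.1)
E
```

```text
5.2167 [0.021 0.412 2.536 3.148 1.407 0.016] TCP [0.481 0.085 0.313] err [-0.    -0.    -0.001] [-0.  0.  0.] F [ 0.109  0.425 -0.693]
prep [-0.132  1.038  2.606  3.15   1.973  0.004] 1.1015246388104491e-08
7
[0.021 0.412 2.536 3.148 1.407 0.016] [0.481 0.084 0.313] [0.999 0.015 0.031]
[-0.066  0.769  2.576  3.149  1.731  0.009] [0.486 0.042 0.213] [ 0.996 -0.074 -0.044]
{"offset": [11, 25, 3], "rotation": [-0.018, 0.023, -0.003]},
{"offset": [11, 25, 2], "rotation": [-0.018, 0.022, -0.002]},
{"offset": [11, 25, 1], "rotation": [-0.018, 0.022, -0.002]},
{"offset": [11, 24, -1], "rotation": [-0.018, 0.022, -0.002]},
{"offset": [11, 24, -2], "rotation": [-0.019, 0.022, -0.001]},
{"offset": [10, 23, -3], "rotation": [-0.019, 0.022, -0.001]},
{"offset": [10, 22, -4], "rotation": [-0.019, 0.022, -0.001]},
```

View pics/w3.png

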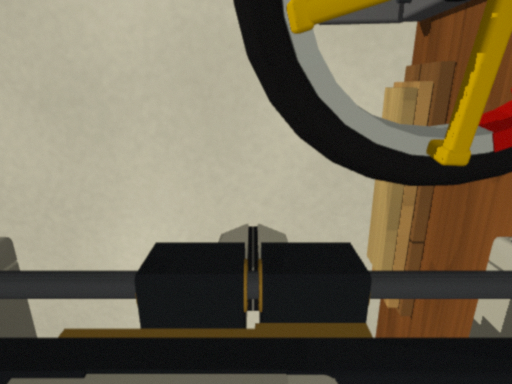

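```bash
python3 - <<'E'
import cv2,numpy as np
a=cv2.imread('pics/w1.png')[200:384];b=cv2.imread('pics/w3.png')[200:300,180:330]
cv2.imwrite('pics/wc.png',np.vstack([cv2.resize(a,(750,270)),cv2.resize(b,(450,300)).repeat(1,0) if 0 else cv2.copyMakeBorder(cv2.resize(b,(450,300)),0,0,0,300,0)]))
E
```

```text
(no output)
```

View pics/wc.png

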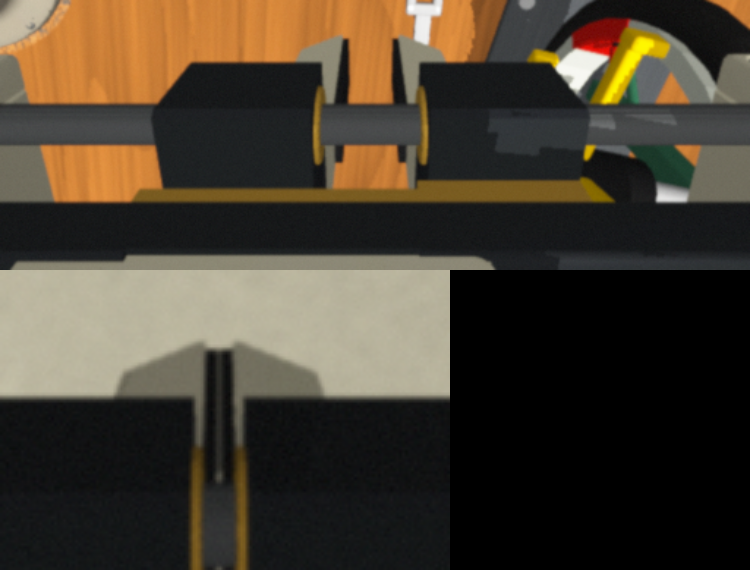

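```bash
cat > pose.py <<'E'
from next import *
def Q(phi,rad,xs,q0,al=0):
    phi=np.radians(phi); r=toolrot(al,phi); return ik(tip(phi,rad,xs,r),r,np.array(q0,float))
def status():
    # tip in stand/polar
    r=rot(o['tool_rot']); t=RS.inv().apply(o['tool_pos']+r.apply([0,0,.066])-O)
    z=RS.inv().apply(r.apply([0,0,1])); x=RS.inv().apply(r.apply([1,0,0]))
    print('tip stand',t,'rad',np.hypot(t[1],t[2]-.176),'phi',np.degrees(np.arctan2(t[1],-(t[2]-.176)))%360,'toolz',z,'toolx angle',np.degrees(np.arctan2(-x[2],-x[1]))%360)
def gopose(phi,rad,xs,dphi=2.3):
    "cartesian rows along arc from the present polar pos to goal"
    pass
E
python3 - <<'E'
from pose import *
status()
q,e=Q(57,.07,-.09,[-.1,.8,2.5,3.2,1.7,-2]); print(q,e)
q2,e=Q(57,.07,-.014,q); print(q2,e)
for ph in [90,130,170,210]: print(ph,*Q(ph,.07,-.014,q2+[0,0,0,0,0,np.radians(ph-57)]))
go([q],.11,24)
E
```

```text
5.2667 [0.019 0.427 2.538 3.149 1.41  0.016] TCP [0.482 0.083 0.306] err [-0.    -0.    -0.001] [0. 0. 0.] F [ 0.021 -0.573 -3.839]
tip stand [-0.088  0.141  0.307] rad 0.19247259167057998 phi 132.9690055950011 toolz [0.988 0.15  0.017] toolx angle 1.0290369111294972
[-0.132  1.162  2.583  3.151  2.174 -2.141] 1.6821887466511006e-08
[-0.134  1.007  2.391  3.148  1.827 -2.145] 8.066259798400427e-09
90 [-0.095  0.88   2.405  3.187  1.714 -1.564] 4.069894831586787e-09
130 [-0.152  0.729  2.427  3.13   1.586 -0.873] 8.048983556085568e-09
170 [-0.299  0.647  2.445  2.982  1.522 -0.167] 1.1701673824158696e-08
210 [-0.465  0.677  2.45   2.816  1.557  0.528] 1.3882483748861676e-08
20
[0.019 0.427 2.538 3.149 1.41  0.016] [0.482 0.083 0.306] [1.    0.011 0.017]
[-0.011  0.574  2.547  3.15   1.563 -0.415] [0.49  0.068 0.27 ] [ 1.    -0.02   0.013]
[-0.042  0.721  2.556  3.15   1.716 -0.847] [0.492 0.053 0.235] [ 0.999 -0.05   0.01 ]
[-0.072  0.868  2.565  3.151  1.868 -1.278] [0.489 0.039 0.201] [ 0.997 -0.08   0.007]
[-0.102  1.015  2.574  3.151  2.021 -1.71 ] [0.481 0.025 0.169] [ 0.994 -0.1
[... 625 characters left out ...]
.004, -0.108]},
{"offset": [-5, 8, 0], "rotation": [-0.007, 0.003, -0.108]},
{"offset": [-6, 7, -1], "rotation": [-0.007, 0.003, -0.108]},
{"offset": [-6, 7, -1], "rotation": [-0.007, 0.002, -0.108]},
{"offset": [-7, 6, -1], "rotation": [-0.008, 0.001, -0.108]},
{"offset": [-7, 5, -2], "rotation": [-0.008, 0.0, -0.108]},
{"offset": [-8, 4, -2], "rotation": [-0.008, -0.001, -0.108]},
{"offset": [-8, 3, -2], "rotation": [-0.007, -0.001, -0.108]},
{"offset": [-8, 2, -2], "rotation": [-0.007, -0.002, -0.108]},
{"offset": [-8, 2, -3], "rotation": [-0.007, -0.003, -0.108]},
{"offset": [-8, 1, -3], "rotation": [-0.006, -0.004, -0.108]},
{"offset": [-8, 0, -3], "rotation": [-0.006, -0.004, -0.108]},
```

Request:
apply_moves:
  motion:
    - {"offset": [4, 9, 1], "rotation": [0, 0.008, -0.108]}
    - {"offset": [3, 9, 1], "rotation": [-0.002, 0.007, -0.108]}
    - {"offset": [2, 9, 1], "rotation": [-0.003, 0.007, -0.108]}
    - {"offset": [1, 10, 1], "rotation": [-0.003, 0.007, -0.108]}
    - {"offset": [0, 10, 1], "rotation": [-0.004, 0.006, -0.108]}
    - {"offset": [-1, 9, 1], "rotation": [-0.005, 0.006, -0.108]}
    - {"offset": [-2, 9, 0], "rotation": [-0.005, 0.005, -0.108]}
    - {"offset": [-3, 9, 0], "rotation": [-0.006, 0.005, -0.108]}
    - {"offset": [-4, 8, 0], "rotation": [-0.006, 0.004, -0.108]}
    - {"offset": [-5, 8, 0], "rotation": [-0.007, 0.003, -0.108]}
    - {"offset": [-6, 7, -1], "rotation": [-0.007, 0.003, -0.108]}
    - {"offset": [-6, 7, -1], "rotation": [-0.007, 0.002, -0.108]}

```text
time: 6.27
tool_pos: [0.4948, 0.0428, 0.1967]
tool_rot: [-1.484, -1.331, -1.715]
contact_force: [-0.1, -0.1, -1.0]
opening: 0.0004
```

```bash
python3 - <<'E'
from pose import *
status()
q,e=Q(57,.07,-.09,[-.1,.8,2.5,3.2,1.7,-2]); print(q,e)
go([q],.11,12)
E
```

```text
6.2667 [-0.077  0.893  2.549  3.123  1.892 -1.338] TCP [0.495 0.043 0.197] err [-0. -0. -0.] [0. 0. 0.] F [-0.117 -0.074 -1.01 ]
tip stand [-0.069  0.098  0.198] rad 0.10018344079177312 phi 102.70213889275104 toolz [0.997 0.08  0.021] toolx angle 283.72008430695917
[-0.132  1.162  2.583  3.151  2.174 -2.141] 1.6821887466511006e-08
8
[-0.077  0.893  2.549  3.123  1.892 -1.338] [0.494 0.042 0.196] [ 0.998 -0.059  0.021]
[-0.105  1.028  2.566  3.137  2.033 -1.739] [0.483 0.027 0.166] [ 0.995 -0.1    0.01 ]
[-0.132  1.162  2.583  3.151  2.174 -2.141] [0.469 0.012 0.138] [ 0.99 -0.14 -0.  ]
{"offset": [-7, 6, -2], "rotation": [-0.011, -0.001, -0.101]},
{"offset": [-7, 5, -3], "rotation": [-0.011, -0.002, -0.101]},
{"offset": [-7, 4, -3], "rotation": [-0.01, -0.003, -0.102]},
{"offset": [-8, 4, -3], "rotation": [-0.01, -0.004, -0.102]},
{"offset": [-8, 3, -3], "rotation": [-0.009, -0.005, -0.102]},
{"offset": [-8, 2, -3], "rotation": [-0.009, -0.006, -0.102]},
{"offset": [-8, 1, -3], "rotation": [-0.008, -0.006, -0.102]},
{"offset": [-8, 0, -3], "rotation": [-0.007, -0.007, -0.103]},
```

Request:
apply_moves:
  motion:
    - {"offset": [-7, 6, -2], "rotation": [-0.011, 0, -0.101]}
    - {"offset": [-7, 5, -3], "rotation": [-0.011, -0.002, -0.101]}
    - {"offset": [-7, 4, -3], "rotation": [-0.01, -0.003, -0.102]}
    - {"offset": [-8, 4, -3], "rotation": [-0.01, -0.004, -0.102]}
    - {"offset": [-8, 3, -3], "rotation": [-0.009, -0.005, -0.102]}
    - {"offset": [-8, 2, -3], "rotation": [-0.009, -0.006, -0.102]}
    - {"offset": [-8, 1, -3], "rotation": [-0.008, -0.006, -0.102]}
    - {"offset": [-8, 0, -3], "rotation": [-0.007, -0.007, -0.103]}
    - {"offset": [0, 0, 0], "rotation": [0, 0, 0]}

```text
time: 7.02
tool_pos: [0.4753, 0.0156, 0.1329]
tool_rot: [1.543, -0.955, 1.464]
contact_force: [-0.6, -0.1, -0.3]
opening: 0.0005
```

```bash
cat > wv.py <<'E'
from pose import *
from h import *
def wshot(name):
    "wrist picture with the model overlay: returns pic, function world->pixel"
    o=observe(); p=read_camera('wrist'); T=p['tool_from_camera']; r=rot(o['tool_rot'])
    def pj(X):
        c=T[:3,:3].T@(r.inv().apply(np.array(X)-o['tool_pos'])-T[:3,3]); u=p['camera_matrix']@c; return u[:2]/u[2]
    save(p,name); return p,pj
def polar(phi,rad,xs): ph=np.radians(phi); return S2W([xs,rad*np.sin(ph),.176-rad*np.cos(ph)])
E
python3 - <<'E'
from wv import *
status()
p,pj=wshot('w4.png')
im=cv2.imread('pics/w4.png')
th=56.7
for k in [36,108,180,252,324]:
    a,b=[tuple(int(x) for x in pj(polar(th+k,r,-.04))) for r in (.025,.115)]
    cv2.line(im,a,b,(255,0,255),1)
cv2.circle(im,tuple(int(x) for x in pj(polar(th,.09,0))),3,(255,0,0),1)
cv2.imwrite('pics/w4o.png',cv2.resize(im,(768,576)))
for q in ['valve','spoke','axle']: print(q,[(np.round(RS.inv().apply(np.array(d['location'])-O),4),round(d['score'],2)) for d in tip_of(q,p)[:3]])
E
```

```text
7.0167 [-0.128  1.175  2.558  3.143  2.178 -2.185] TCP [0.475 0.016 0.133] err [-0. -0. -0.] [-0.  0.  0.] F [-0.614 -0.064 -0.348]
tip stand [-0.084  0.064  0.134] rad 0.07615960475226859 phi 56.53843268630417 toolz [1.    0.011 0.016] toolx angle 234.75758636180205
valve [(array([0.001, 0.072, 0.125]), 0.79)]
spoke [(array([-0.028, -0.06 ,  0.213]), 0.86)]
axle [(array([0.003, 0.   , 0.173]), 0.67)]
```

View pics/w4o.png

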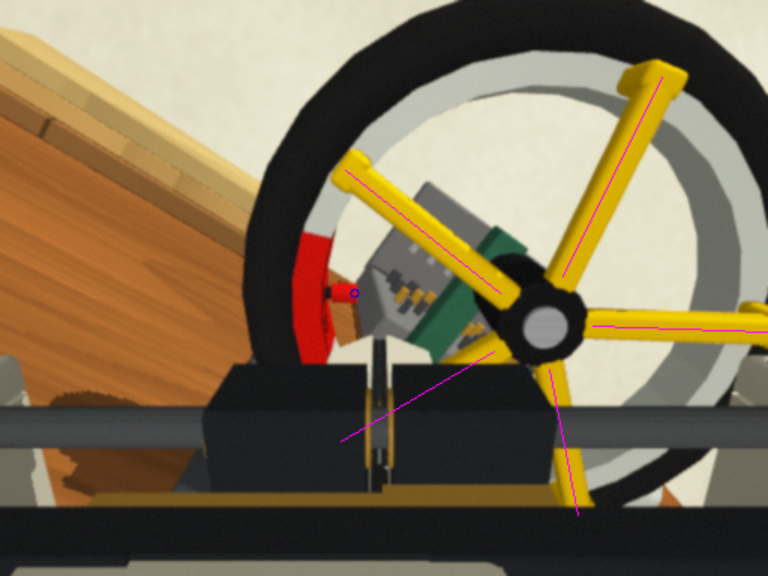

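The model overlay lands on the spokes and the valve tip in w4 (image px about 355,293), so the stand pose and θ≈57° are confirmed. The fingertips sit in front of the opening at the valve sector, so I'll go in.

Request:
apply_moves:
  motion:
    - {"offset": [0, 2, 14], "rotation": [0, 0, 0]}
    - {"offset": [0, 2, 14], "rotation": [0, 0, 0]}
    - {"offset": [0, 2, 14], "rotation": [0, 0, 0]}
    - {"offset": [0, 1, 14], "rotation": [0, 0, 0]}
    - {"offset": [0, 1, 14], "rotation": [0, 0, 0]}
    - {"offset": [0, 0, 6], "rotation": [0, 0, 0]}
    - {"offset": [0, 0, 0], "rotation": [0, 0, 0]}

```text
time: 7.8
tool_pos: [0.5543, 0.0014, 0.1462]
tool_rot: [1.529, -0.977, 1.483]
contact_force: [-0.1, -0.2, -0.3]
opening: 0.0004
```

```bash
python3 - <<'E'
from wv import *
status()
E
```

```text
7.8 [-0.147  0.99   2.37   3.116  1.812 -2.169] TCP [0.554 0.001 0.146] err [-0. -0. -0.] [-0. -0.  0.] F [-0.073 -0.18  -0.266]
tip stand [-0.004  0.061  0.148] rad 0.06716749792051822 phi 65.10743585149083 toolz [1.    0.017 0.023] toolx angle 236.02917969818728
```

Request:
apply_moves:
  motion:
    - {"offset": [0, 0, -10], "rotation": [0, -0.028, 0.08]}
    - {"offset": [1, 0, 0], "rotation": [0, 0, 0.08]}
    - {"offset": [3, 0, 0], "rotation": [0, 0, 0.05]}
    - {"offset": [3, 0, 0], "rotation": [0, 0, 0.05]}
    - {"offset": [3.5, 0, 0], "rotation": [0, 0, 0.05]}
    - {"offset": [3.5, 0, 0], "rotation": [0, 0, 0.05]}
    - {"offset": [3.5, 0, 0], "rotation": [0, 0, 0.05]}
    - {"offset": [3.5, 0, 0], "rotation": [0, 0, 0.05]}

```text
time: 8.47
tool_pos: [0.5425, 0.0104, 0.1652]
tool_rot: [1.715, -1.471, 1.292]
contact_force: [4.4, -1.5, -6.1]
opening: 0.0004
```

```bash
python3 - <<'E'
from wv import *
status()
E
```

```text
8.4667 [-0.11   0.909  2.413  3.167  1.737 -1.665] TCP [0.542 0.01  0.165] err [-0. -0. -0.] [-0.  0.  0.] F [ 4.417 -1.55  -6.124]
tip stand [-0.017  0.067  0.164] rad 0.06837298010501351 phi 80.13583175694018 toolz [ 1.     0.004 -0.014] toolx angle 264.32627089150435
```

Request:
apply_moves:
  motion:
    - {"offset": [4, 0, 0], "rotation": [0, 0.012, 0.03]}
    - {"offset": [4, 0, 0], "rotation": [0, 0, 0.04]}
    - {"offset": [4, 0, 0], "rotation": [0, 0, 0.05]}
    - {"offset": [4, 0, 0], "rotation": [0, 0, 0.05]}
    - {"offset": [4, 0, 0], "rotation": [0, 0, 0.05]}
    - {"offset": [4, 0, 0], "rotation": [0, 0, 0.05]}
    - {"offset": [4, 0, 0], "rotation": [0, 0, 0.05]}
    - {"offset": [4, 0, 0], "rotation": [0, 0, 0.05]}

```text
time: 9.13
tool_pos: [0.5392, 0.0127, 0.1874]
tool_rot: [-1.709, -1.263, -1.563]
contact_force: [4.1, 1.9, -6.1]
opening: 0.0001
```

```bash
python3 - <<'E'
from wv import *
status()
p,pj=wshot('w5.png')
for q in ['valve','spoke']: print(q,[(np.round(RS.inv().apply(np.array(d['location'])-O),4),round(d['score'],2)) for d in tip_of(q,p)[:3]])
E
```

```text
9.1333 [-0.114  0.814  2.433  3.151  1.634 -1.265] TCP [0.539 0.013 0.187] err [-0. -0. -0.] [0. 0. 0.] F [ 4.054  1.901 -6.12 ]
tip stand [-0.02   0.07   0.185] rad 0.07050082664562023 phi 97.09082755362108 toolz [ 0.999  0.016 -0.042] toolx angle 287.4391562904674
valve []
spoke []
```

View pics/w5.png

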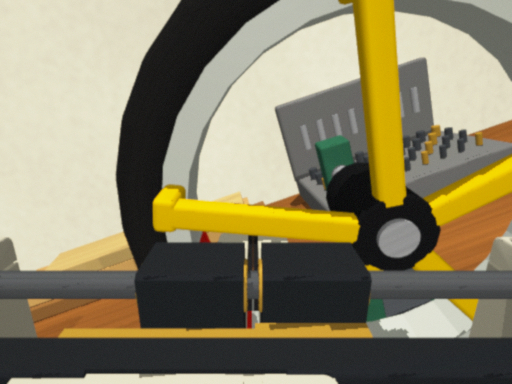

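Request:
apply_moves:
  motion:
    - {"offset": [5, 0.3, 0.5], "rotation": [0, 0.02, 0.02]}
    - {"offset": [5, 0.3, 0.5], "rotation": [0, 0.02, 0.02]}
    - {"offset": [5, 0.3, 0.5], "rotation": [0, 0.014, 0.03]}
    - {"offset": [5, 0.3, 0.5], "rotation": [0, 0.008, 0.03]}
    - {"offset": [5, 0.3, 0.5], "rotation": [0, 0.008, 0.04]}
    - {"offset": [5, 0.3, 0.5], "rotation": [0, 0.008, 0.04]}
    - {"offset": [5, 0.3, 0.5], "rotation": [0, 0.008, 0.05]}
    - {"offset": [5, 0.3, 0.5], "rotation": [0, 0.008, 0.05]}
    - {"offset": [5, 0.3, 0.5], "rotation": [0, 0.008, 0.05]}
    - {"offset": [5, 0.3, 0.5], "rotation": [0, 0.008, 0.05]}

```text
time: 10.12
tool_pos: [0.5372, -0.0062, 0.222]
tool_rot: [-1.521, -0.873, -1.765]
contact_force: [3.0, 4.2, -8.6]
opening: 0.0002
```

```bash
python3 - <<'E'
from wv import *
status()
E
```

```text
10.1167 [-0.153  0.759  2.442  3.144  1.663 -0.874] TCP [ 0.537 -0.006  0.222] err [-0. -0. -0.] [ 0. -0.  0.] F [ 3.049  4.166 -8.564]
tip stand [-0.02   0.049  0.224] rad 0.06862258893691014 phi 134.57763392330668 toolz [ 0.999 -0.015  0.032] toolx angle 309.9121673393937
```

Request:
apply_moves:
  motion:
    - {"offset": [5, 0.2, 0.3], "rotation": [0, -0.01, 0.07]}
    - {"offset": [5, 0.2, 0.3], "rotation": [0, -0.01, 0.07]}
    - {"offset": [5, 0.2, 0.3], "rotation": [0, 0, 0.065]}
    - {"offset": [5, 0.2, 0.3], "rotation": [0, 0, 0.065]}
    - {"offset": [5, 0.2, 0.3], "rotation": [0, 0, 0.065]}
    - {"offset": [5, 0.2, 0.3], "rotation": [0, 0, 0.065]}
    - {"offset": [5, 0.2, 0.3], "rotation": [0, 0, 0.065]}
    - {"offset": [5, 0.2, 0.3], "rotation": [0, 0, 0.065]}
    - {"offset": [5, 0.2, 0.3], "rotation": [0, 0, 0.065]}

```text
time: 10.87
tool_pos: [0.5325, -0.0348, 0.2431]
tool_rot: [-1.561, -0.248, -1.687]
contact_force: [1.5, 5.8, -3.1]
opening: 0.0003
```

```bash
python3 - <<'E'
from wv import *
status()
p,pj=wshot('w6.png')
p=read_camera('scene');save(p,'s6.png')
for q in ['valve','spoke']: print(q,[(np.round(RS.inv().apply(np.array(d['location'])-O),4),round(d['score'],2)) for d in tip_of(q,p)[:3]])
E
```

```text
10.8667 [-0.297  0.667  2.463  2.958  1.569 -0.246] TCP [ 0.533 -0.035  0.243] err [-0. -0. -0.] [ 0. -0.  0.] F [ 1.505  5.759 -3.058]
tip stand [-0.02   0.023  0.244] rad 0.07146963347527036 phi 161.53360906428193 toolz [1.    0.027 0.01 ] toolx angle 345.79197191488123
valve [(array([-0.003,  0.052,  0.244]), 0.89)]
spoke [(array([-0.032, -0.041,  0.128]), 0.67)]
```

View pics/w6.png

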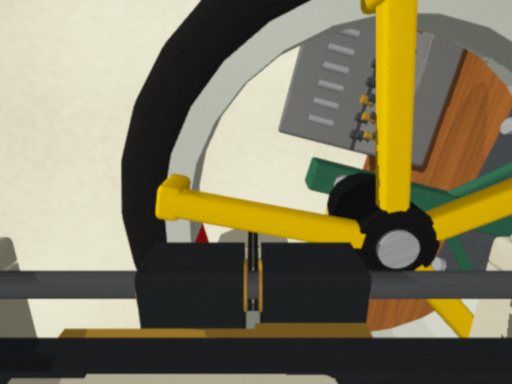

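Request:
apply_moves:
  motion:
    - {"offset": [5, 0.5, 0.3], "rotation": [0, 0, 0.04]}
    - {"offset": [5, 0.5, 0.3], "rotation": [0, 0, 0.05]}
    - {"offset": [5, 0.5, 0.3], "rotation": [0, 0, 0.05]}
    - {"offset": [5, 0.5, 0.3], "rotation": [0, 0, 0.05]}
    - {"offset": [5, 0.5, 0.3], "rotation": [0, 0, 0.055]}
    - {"offset": [5, 0.5, 0.3], "rotation": [0, 0, 0.055]}
    - {"offset": [4, 0.5, 0.3], "rotation": [0, 0, 0.05]}

```text
time: 11.65
tool_pos: [0.5291, -0.0601, 0.2469]
tool_rot: [-1.551, 0.099, -1.661]
contact_force: [-4.3, 7.0, 0.9]
opening: 0.0006
```

```bash
python3 - <<'E'
from wv import *
status()
p=read_camera('scene');save(p,'s7.png')
for q in ['valve','spoke']: print(q,[(np.round(RS.inv().apply(np.array(d['location'])-O),4),round(d['score'],2)) for d in tip_of(q,p)[:3]])
E
```

```text
11.65 [-0.408  0.662  2.467  2.826  1.579  0.103] TCP [ 0.529 -0.06   0.247] err [-0. -0. -0.] [ 0. -0.  0.] F [-4.25   7.014  0.895]
tip stand [-0.02  -0.002  0.248] rad 0.07215610820085126 phi 181.19326930064207 toolz [0.999 0.047 0.02 ] toolx angle 5.697725232654185
valve [(array([0.002, 0.027, 0.259]), 0.78)]
spoke [(array([-0.029, -0.021,  0.114]), 0.95)]
```

Request:
apply_moves:
  motion:
    - {"offset": [4, 0.6, 0.2], "rotation": [0, 0.005, 0.04]}
    - {"offset": [4, 0.6, 0.2], "rotation": [0, 0.005, 0.04]}
    - {"offset": [4, 0.6, 0.2], "rotation": [0, 0.005, 0.04]}
    - {"offset": [4, 0.6, 0.2], "rotation": [0, 0.005, 0.04]}

```text
time: 12.13
tool_pos: [0.5278, -0.071, 0.2456]
tool_rot: [-1.543, 0.256, -1.666]
contact_force: [-2.8, 7.0, 3.0]
opening: 0.0
```

```bash
cat > th.py <<'E'
from wv import *
status()
for c in ['scene','top']:
    p=read_camera(c);save(p,c+'_l.png')
    for q,s in [('valve',1),('spoke',-1)]:
        for d in tip_of(q,p)[:2]:
            v=RS.inv().apply(np.array(d['location'])-O); print(c,q,v,round(d['score'],2),'theta',round(np.degrees(np.arctan2(s*v[1],-s*(v[2]-.176)))%360,1))
E
python3 th.py
```

```text
12.1333 [-0.438  0.674  2.467  2.806  1.597  0.256] TCP [ 0.528 -0.071  0.246] err [-0. -0. -0.] [-0. -0.  0.] F [-2.764  7.025  3.012]
tip stand [-0.02  -0.013  0.247] rad 0.07253759183520982 phi 190.46104479305373 toolz [0.999 0.037 0.027] toolx angle 14.660034686290253
scene valve [0.    0.014 0.264] 0.96 theta 170.9
scene spoke [-0.03  -0.011  0.112] 0.68 theta 170.2
top valve [-0.004  0.016  0.261] 0.68 theta 169.3
top spoke [-0.038 -0.01   0.11 ] 0.86 theta 171.7
```

Request:
apply_moves:
  motion:
    - {"offset": [3.5, 0.6, 0.2], "rotation": [0, 0.004, 0.03]}
    - {"offset": [3.5, 0.6, 0.2], "rotation": [0, 0.004, 0.03]}
    - {"offset": [3.5, 0.6, 0.2], "rotation": [0, 0.004, 0.03]}

```text
time: 12.68
tool_pos: [0.527, -0.0775, 0.2438]
tool_rot: [-1.537, 0.341, -1.667]
contact_force: [-2.3, 6.9, 2.2]
opening: 0.0004
```

```bash
python3 th.py
```

```text
12.6833 [-0.456  0.685  2.467  2.793  1.613  0.338] TCP [ 0.527 -0.078  0.244] err [-0. -0. -0.] [ 0. -0.  0.] F [-2.323  6.921  2.243]
tip stand [-0.02  -0.02   0.246] rad 0.07268670237750699 phi 196.0412639374575 toolz [0.999 0.032 0.032] toolx angle 19.553266451669412
scene valve [-0.     0.003  0.264] 0.83 theta 177.7
scene spoke [-0.031 -0.004  0.11 ] 0.79 theta 176.1
top valve [-0.003  0.012  0.264] 0.85 theta 172.5
top spoke [-0.035 -0.004  0.11 ] 0.87 theta 176.4
```

```bash
cat > fitth.py <<'E'
from wv import *
status()
def fitcam(im,pj,occ=None):
    hsv=cv2.cvtColor(im,cv2.COLOR_RGB2HSV); m=((hsv[...,0]>20)&(hsv[...,0]<34)&(hsv[...,1]>150)&(hsv[...,2]>100)).astype(np.uint8)
    best=[]
    def score(th):
        s=np.zeros(im.shape[:2],np.uint8)
        for k in [36,108,180,252,324]:
            a=np.radians(th+k); e=np.array([0,np.sin(a),-np.cos(a)]); n=np.array([0,np.cos(a),np.sin(a)]); 
            pts=[]
            for xs in (-.04,-.028):
                for r in (.03,.11):
                    for w in (-.007,.007):
                        pts.append(pj(S2W(np.array([xs,0,.176])+e*r+n*w)))
            h=cv2.convexHull(np.array(pts,np.float32)); cv2.fillConvexPoly(s,(h*16).astype(np.int32),1,shift=4)
        return (s&m).sum()/ (s|m).sum()
    ths=np.arange(150,215,.5); sc=np.array([score(t) for t in ths]); i=sc.argmax()
    w=sc[max(0,i-8):i+9]; t=ths[max(0,i-8):i+9]; c=np.polyfit(t,w,2)
    return ths[i],sc[i],-c[1]/2/c[0],m
p,pj=wshot('wf.png'); r=fitcam(p['img'],pj); print('wrist',r[:3])
for c in ['scene','top']:
    p=read_camera(c); r=fitcam(p['img'],lambda X:proj(p,X)); print(c,r[:3]); save(p,c+'_f.png')
E
python3 fitth.py
python3 - <<'E'
import cv2,numpy as np
a=cv2.imread('pics/wf.png');b=cv2.imread('pics/scene_f.png')[130:250,160:290]
cv2.imwrite('pics/wf2.png',np.hstack([cv2.resize(a,(400,300)),cv2.resize(b,(325,300),interpolation=cv2.INTER_CUBIC)]))
E
```

```text
12.9833 [-0.456  0.686  2.466  2.795  1.612  0.336] TCP [ 0.527 -0.078  0.244] err [-0. -0. -0.] [ 0. -0.  0.] F [-2.188  4.703  0.582]
tip stand [-0.02  -0.021  0.246] rad 0.07261999541869495 phi 196.5905660021206 toolz [0.999 0.03  0.031] toolx angle 19.470438812657395
wrist (np.float64(176.5), np.float64(0.5518989997901658), np.float64(176.45546374011937))
scene (np.float64(179.5), np.float64(0.1600790513833992), np.float64(180.3961320468109))
top (np.float64(180.0), np.float64(0.4782082324455206), np.float64(178.81626879889845))
```

View pics/wf2.png

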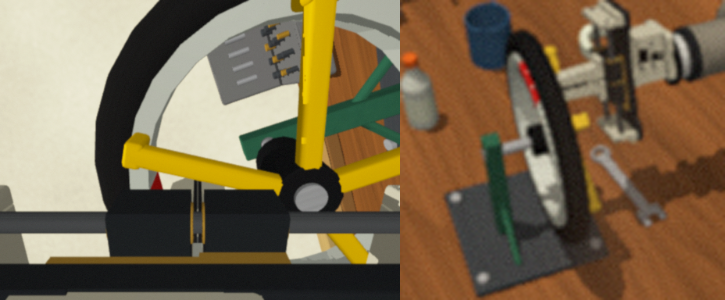

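Request:
apply_moves:
  motion:
    - {"offset": [3, 0.3, 0], "rotation": [0, 0.002, 0.03]}
    - {"offset": [3, 0.3, 0], "rotation": [0, 0.002, 0.03]}

```text
time: 13.3
tool_pos: [0.5264, -0.081, 0.2427]
tool_rot: [-1.532, 0.397, -1.664]
contact_force: [-0.2, 5.7, 0.6]
opening: 0.0003
```

```bash
python3 fitth.py; python3 th.py
```

```text
13.3 [-0.469  0.692  2.467  2.781  1.623  0.391] TCP [ 0.526 -0.081  0.243] err [-0. -0. -0.] [ 0. -0.  0.] F [-0.183  5.706  0.562]
tip stand [-0.02  -0.024  0.245] rad 0.07302195482890948 phi 198.9163011704321 toolz [0.999 0.032 0.035] toolx angle 22.766681132292632
wrist (np.float64(178.5), np.float64(0.5496732711325436), np.float64(178.43394639545755))
scene (np.float64(184.5), np.float64(0.16071428571428573), np.float64(182.50637483977454))
top (np.float64(180.0), np.float64(0.4855421686746988), np.float64(180.4051566146885))
13.45 [-0.469  0.693  2.466  2.781  1.622  0.39 ] TCP [ 0.526 -0.081  0.243] err [-0. -0. -0.] [ 0. -0.  0.] F [0.332 5.05  0.371]
tip stand [-0.02  -0.024  0.245] rad 0.0729527167034783 phi 199.28693503876121 toolz [0.999 0.031 0.035] toolx angle 22.71168453762563
scene valve [-0.     0.001  0.263] 0.96 theta 179.6
scene spoke [-0.03  -0.001  0.113] 0.7 theta 178.7
top valve [-0.     0.003  0.262] 0.75 theta 178.2
top spoke [-0.033 -0.001  0.111] 0.92 theta 178.9
```

Request:
apply_moves:
  motion:
    - {"offset": [2.5, 0, 0], "rotation": [0, 0, 0.01]}
    - {"offset": [-6, 0, 0], "rotation": [0, 0, 0]}
    - {"offset": [-6, 0, 0], "rotation": [0, 0, 0]}
    - {"offset": [0, 0, 0], "rotation": [0, 0, 0]}

```text
time: 14.08
tool_pos: [0.5274, -0.0719, 0.2489]
tool_rot: [-1.524, 0.399, -1.664]
contact_force: [-0.7, 0.4, 0.3]
opening: 0.0003
```

```bash
python3 fitth.py; python3 th.py
```

```text
14.0833 [-0.434  0.677  2.468  2.819  1.617  0.399] TCP [ 0.527 -0.072  0.249] err [-0. -0. -0.] [ 0. -0.  0.] F [-0.742  0.427  0.286]
tip stand [-0.02  -0.015  0.252] rad 0.07711112444171798 phi 191.02919917723537 toolz [0.999 0.028 0.043] toolx angle 22.894235537693575
wrist (np.float64(180.0), np.float64(0.5262917077291286), np.float64(179.91873252324535))
scene (np.float64(184.5), np.float64(0.16898608349900596), np.float64(184.01153586543273))
top (np.float64(182.0), np.float64(0.5048426150121066), np.float64(181.83690449315822))
14.2333 [-0.435  0.678  2.467  2.817  1.616  0.399] TCP [ 0.527 -0.072  0.248] err [-0. -0. -0.] [-0.  0.  0.] F [ 0.09  -0.264  0.158]
tip stand [-0.02  -0.015  0.251] rad 0.0766599630400169 phi 191.4434957926632 toolz [0.999 0.029 0.042] toolx angle 22.93351299870754
scene valve [-0.001 -0.003  0.263] 0.58 theta 182.0
scene spoke [-0.031 -0.002  0.111] 0.89 theta 178.3
scene spoke [ 0.002 -0.006  0.003] 0.59 theta 178.1
top valve [-0.022  0.478  0.002] 0.71 theta 70.0
top valve [-0.003  0.002  0.264] 0.64 theta 178.6
top spoke [-0.036  0.002  0.107] 0.9 theta 181.5
```

Free of contact with θ≈180. I'll back straight out along the axle and check from the front.

Request:
apply_moves:
  motion:
    - {"offset": [0, 0, -12], "rotation": [0, 0, 0]}
    - {"offset": [0, 0, -15], "rotation": [0, 0, 0]}
    - {"offset": [0, 0, -15], "rotation": [0, 0, 0]}
    - {"offset": [0, 0, -15], "rotation": [0, 0, 0]}
    - {"offset": [0, 0, -12], "rotation": [0, 0, 0]}
    - {"offset": [0, 0, -5], "rotation": [0, 0, 0]}
    - {"offset": [0, 0, 0], "rotation": [0, 0, 0]}

```text
time: 15.12
tool_pos: [0.4517, -0.0653, 0.2463]
tool_rot: [-1.521, 0.4, -1.665]
contact_force: [0.3, 0.1, 0.1]
opening: 0.0007
```

```bash
python3 fitth.py; python3 th.py; python3 - <<'E'
from wv import *
p,pj=wshot('w8.png'); im=cv2.imread('pics/w8.png')
th=180
for k in [36,108,180,252,324]:
    a,b=[tuple(int(x) for x in pj(polar(th+k,r,-.04))) for r in (.025,.115)]
    cv2.line(im,a,b,(255,0,255),1)
cv2.circle(im,tuple(int(x) for x in pj(polar(th,.09,0))),3,(255,0,0),1)
cv2.imwrite('pics/w8o.png',cv2.resize(im,(768,576)))
for q,s in [('valve',1),('spoke',-1)]:
  for d in tip_of(q,p)[:2]:
    v=RS.inv().apply(np.array(d['location'])-O); print(q,v,round(d['score'],2),'theta',round(np.degrees(np.arctan2(s*v[1],-s*(v[2]-.176)))%360,1))
E
```

```text
15.1167 [-0.563  0.801  2.691  2.659  1.93   0.24 ] TCP [ 0.452 -0.065  0.246] err [-0.  0. -0.] [ 0. -0.  0.] F [0.29  0.092 0.063]
tip stand [-0.096 -0.019  0.249] rad 0.07572463449368703 phi 194.44041026781144 toolz [0.999 0.026 0.046] toolx angle 22.913239859707367
wrist (np.float64(179.5), np.float64(0.6202993793355239), np.float64(179.4740897615471))
scene (np.float64(184.5), np.float64(0.17693836978131214), np.float64(184.08124840695885))
top (np.float64(181.0), np.float64(0.5789473684210527), np.float64(180.1485497239879))
15.2667 [-0.562  0.799  2.688  2.661  1.928  0.241] TCP [ 0.453 -0.065  0.247] err [-0.  0. -0.] [0. 0. 0.] F [ 0.634 -0.44  -0.019]
tip stand [-0.095 -0.019  0.25 ] rad 0.07616913232443456 phi 194.16393522501676 toolz [0.998 0.027 0.048] toolx angle 22.841699879533213
scene valve [-0.02   0.477  0.   ] 0.64 theta 69.8
scene valve [ 0.001 -0.001  0.264] 0.61 theta 180.4
scene spoke [-0.03   0.001  0.11 ] 0.93 theta 180.5
top valve [-0.001  0.004  0.26 ] 0.89 theta 177.4
top valve [-0.    -0.001  0.175] 0.74 theta 325.2
top spoke [-0.031  0.003  0.111] 0.76 theta 182.3
15.5667 [-0.561  0.798  2.688  2.66   1.929  0.241] TCP [ 0.452 -0.065  0.247] err [-0.  0. -0.] [-0. -0.  0.] F [ 0.77   0.203 -0.575]
valve [ 0.    -0.006  0.263] 0.8 theta 184.2
valve [ 0.    -0.002  0.178] 0.39 theta 226.3
spoke [-0.03  -0.006  0.111] 0.71 theta 174.7
```

View pics/w8o.png

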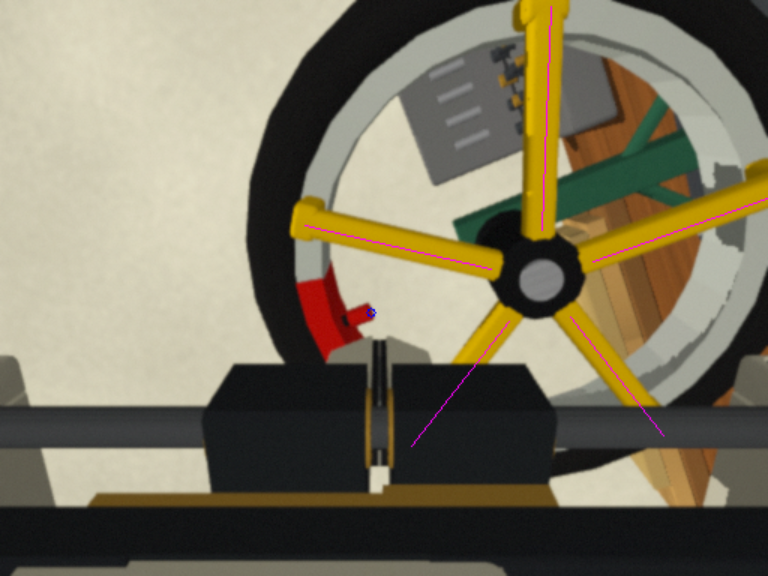

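```bash
cat > fit3.py <<'E'
from wv import *
from scipy.optimize import minimize
def model(shape,pj,th,dy,dz):
    s=np.zeros(shape,np.uint8)
    for k in [36,108,180,252,324]:
        a=np.radians(th+k); e=np.array([0,np.sin(a),-np.cos(a)]); n=np.array([0,np.cos(a),np.sin(a)])
        pts=[pj(S2W(np.array([xs,dy,.176+dz])+e*r+n*w)) for xs in (-.04,-.028) for r in (.03,.112) for w in (-.007,.007)]
        cv2.fillConvexPoly(s,(cv2.convexHull(np.array(pts,np.float32))*16).astype(np.int32),255,shift=4,lineType=cv2.LINE_AA)
    return s/255.
def run(im,pj,name,rmax):
    hsv=cv2.cvtColor(im,cv2.COLOR_RGB2HSV); m=((hsv[...,0]>20)&(hsv[...,0]<34)&(hsv[...,1]>150)&(hsv[...,2]>100)).astype(float)
    m[rmax:]=0
    def f(v):
        s=model(m.shape,pj,180+v[0],v[1]*.001,v[2]*.001); s[rmax:]=0
        return -np.minimum(s,m).sum()/np.maximum(s,m).sum()
    r=minimize(f,[0,0,0],method='Nelder-Mead',options=dict(initial_simplex=[[0,0,0],[3,0,0],[0,3,0],[0,0,3]]))
    print(name,'theta',180+r.x[0],'shift mm',r.x[1:],r.fun)
p,pj=wshot('w9.png'); run(p['img'],pj,'wrist',235)
E
python3 fit3.py
```

```text
15.7167 [-0.561  0.799  2.689  2.66   1.929  0.241] TCP [ 0.452 -0.065  0.247] err [-0.  0. -0.] [0. 0. 0.] F [ 0.162 -0.171 -0.493]
wrist theta 179.9821293900697 shift mm [-3.129  0.896] -0.7256526130797032
```

Request:
apply_moves:
  motion:
    - {"offset": [-10, -23, 0], "rotation": [0, 0, 0]}
    - {"offset": [-10, -23, 0], "rotation": [0, 0, 0]}
    - {"offset": [-10, -23, 0], "rotation": [0, 0, 0]}
    - {"offset": [-10, -23, -3], "rotation": [0, 0, 0]}
    - {"offset": [-10, -23, -5], "rotation": [0, 0, 0]}
    - {"offset": [-8, -18, -10], "rotation": [0, 0, 0]}
    - {"offset": [0, 0, -10], "rotation": [0, 0, 0]}
    - {"offset": [0, 0, 0], "rotation": [0, 0, 0]}
    - {"offset": [0, 0, 0], "rotation": [0, 0, 0]}

```text
time: 16.52
tool_pos: [0.4205, -0.062, 0.3849]
tool_rot: [-1.551, 0.41, -1.68]
contact_force: [0.5, 0.6, 1.0]
opening: 0.0004
```

```bash
python3 th.py; python3 - <<'E'
import cv2,numpy as np
a=cv2.imread('pics/top_l.png');b=cv2.imread('pics/scene_l.png')
cv2.imwrite('pics/fin.png',np.hstack([cv2.resize(a[80:200,190:360],(425,300)),cv2.resize(b[110:260,140:310],(340,300))]))
E
```

```text
16.5167 [-0.647 -0.003  2.601  2.547  1.126  0.705] TCP [ 0.421 -0.062  0.385] err [-0.    -0.    -0.001] [-0.  0.  0.] F [0.521 0.619 0.995]
tip stand [-0.127 -0.02   0.386] rad 0.21110002216585544 phi 185.4816768761549 toolz [1.    0.023 0.019] toolx angle 23.51709128079386
scene valve [ 0.001 -0.001  0.261] 0.79 theta 180.7
scene spoke [-0.031  0.001  0.111] 0.8 theta 180.5
top valve [0.    0.002 0.261] 0.74 theta 179.0
top valve [-0.034 -0.     0.111] 0.73 theta 359.7
top spoke [-0.032  0.001  0.111] 0.86 theta 180.8
top spoke [-0.001 -0.001 -0.002] 0.66 theta 179.6
```

View pics/fin.png

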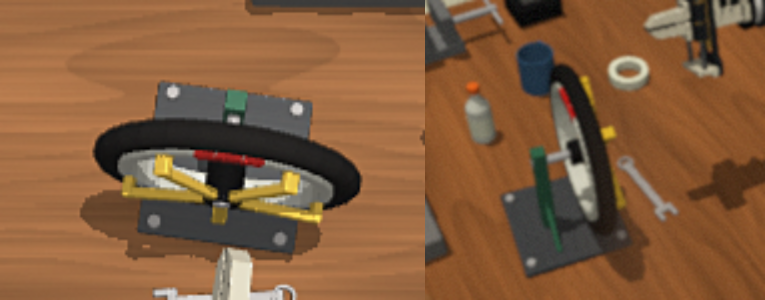

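The red patch sits centred at the top of the wheel (crop px about 230,157), all four θ estimates fall between 179.0 and 180.8°, and the hand is clear of everything.

```bash
python3 -c "
from cell import *
print(hand_in())"
```

```text
the job is handed in; nothing more can be done
None
```

The valve now stands straight above the axle, to within about 1°, and the wheel is at rest with the hand clear. I handed the job in at about 16.6 s.

**What I did:** with the fingers closed, I reached into an opening between two spokes and pushed one yellow spoke through about 123° in a single sweep. I did it in short steps and kept measuring the angle as I went. Measured contact forces peaked at about 10 N. I then eased the fingers off the spoke, backed out along the axle and raised the hand.

**Last checks:**
- **Networks:** the scene and top cameras put the wheel between 179.0° and 180.8°, where 180° is straight up.
- **Fit to the spokes:** my fit of the spoke outlines in the wrist picture gave 179.98°. That picture was taken before I raised the hand.
- **Hand and bystanders:** the hand touches nothing. I checked the things on the table only by eye in the pictures; those near the wheel look unmoved.

**Checks that disagreed:** I discounted all of these.
- My spoke fit in the scene camera gave about 184°, but it matched poorly because the wheel is almost edge-on there.
- The networks' wrist-camera readings gave 184.2° for the valve and 174.7° for the spoke. Both points sit about 6 mm to the same side, so I took this as a sideways shift of the picture and not a turn of the wheel.
- A few other network reports pointed at the wrong object.

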